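# Fetch a boxed-in test disc and clamp it onto the ultrasonic probe

### The job

The flat test disc at the back of the specimen rack is due on the ultrasonic probe, but three tensile bars hem it in: stand all three upright in the side tray before you touch the disc. Then lay the disc flat in the nest of the probe fixture (throw the toggle clamp fully open first if it is not) and clamp it down with the handle right home, and stand each bar back upright in the very pocket it came from, since the bars carry no marks and are known only by their place.

Things in the scene. Friction and masses are not known exactly. Their poses are not given: they have to be found in the camera images.
- bar_round: steel tensile test bar standing upright in the rack, 100 mm tall: round cylindrical heads, 24 mm in diameter, each head 28 mm high (top head from 72 to 100 mm), with a thin round 12 mm shank between them; 0.16 kg. Origin: centre of its underside, z up along the bar.
- bar_hex: steel tensile test bar standing upright in the rack, 100 mm tall: hexagonal heads, 21 mm across flats (24 mm across corners), one pair of flats facing its +-y, each head 28 mm high (top head from 72 to 100 mm), with a thin round 12 mm shank between them; 0.16 kg. Origin: centre of its underside, z up along the bar.
- bar_square: steel tensile test bar standing upright in the rack, 100 mm tall: square heads, 20 x 20 mm, sides along its x and y, each head 28 mm high (top head from 72 to 100 mm), with a thin round 12 mm shank between them; 0.16 kg. Origin: centre of its underside, z up along the bar.
- disc: turned steel disc, 30 mm in diameter, 12 mm thick, lying flat in the rack's middle back pocket (8 mm of it stand above the rack's top), with a bar in the next pocket to its left, to its right and in front of it. Origin: centre of its underside, z up.
- rack: fixed grey plastic specimen rack, a plate 86 (x) x 128 (y) x 14 mm with six equal round pockets 35 mm wide and 4 mm deep (floor 10 mm above the bench) in two rows of three: centres at x = -21 mm (front row, nearer the robot) and +21 mm (back row), y = -42, 0, +42 mm. The front row's outer two are empty. Origin: centre of its underside.
- tray: fixed, empty, shallow grey tray with a black rubber liner, 146 mm (x) x 104 mm (y), inside 138 x 96 mm, rim 12 mm high, its floor 6.5 mm above the bench: the side tray. Origin: centre of its underside.
- fixture: fixed probe fixture: aluminium base plate 180 x 80 x 12 mm with a dark square nest block and, on its +x side (away from the robot), a toggle clamp whose hold-down arm reaches along -x over the nest (thrown up, it stands 145 mm high). Origin: on the bench, straight below the nest centre. The clamp handle turns about an axis along the fixture's y, through x = 90 mm, z = 46 mm.
- nest (a point): floor centre of the nest, 23 mm above the bench: a round recess 40 mm wide and 3 mm deep in the top of a dark block 62 mm square, with the brass probe face in its floor. A seated disc stands 9 mm above the block. Axes as the fixture's.
- clamp (a joint): toggle clamp handle, rad: 0 = home (handle upright, hold-down arm level, its rubber foot on a seated disc's top); 0.85 = fully open (handle leaning to the fixture's +x, arm thrown up and back). Only fully open is the nest free for a gripper. Starts anywhere from closed to open; stays where it is left, also at home.
- clamp_knob (a point): centre of the black ball knob, 24 mm in diameter, on the end of the clamp handle, 75 mm from the handle's axis: 121 mm above the bench at home, 95 mm fully open. Push it along its arc from the one side or the other, or straddle it with loosely closed fingers along the fixture's x; it takes about 2 to 8 N.
There are look-alikes about, which are no part of the job. What is shaped like the bar_square but turquoise is not meant.

How it is judged:
On the way:
1. all three bars stand upright in the side tray while the disc is still in its pocket (x of bar_round in the frame of tray between -0.064 and 0.064 m and y of bar_round in the frame of tray between -0.043 and 0.043 m and angle between each of bar_round, bar_hex, bar_square's own z axis and vertical below 0.06 rad and z of each of bar_round, bar_hex, bar_square in the frame of tray below 0.01 m and x of bar_hex in the frame of tray between -0.064 and 0.064 m and y of bar_hex in the frame of tray between -0.043 and 0.043 m and x of bar_square in the frame of tray between -0.064 and 0.064 m and y of bar_square in the frame of tray between -0.043 and 0.043 m and distance of disc from where it was at the start of the episode below 0.01 m), for 0.2 s.
At the end, for the whole second after the job is handed in: The disc lies flat in the nest, within 8 mm of its centre, with the clamp handle home (joint below 0.03 rad); each bar stands upright (within 0.06 rad) in the pocket where it started, within 13 mm of its starting point; everything is released and at rest (horizontal distance between disc and nest below 0.008 m and z of disc in the frame of nest between -0.002 and 0.0025 m and angle between each of disc, bar_round, bar_hex, bar_square's own z axis and vertical below 0.06 rad and value of joint clamp below 0.03 rad and distance of each of bar_round, bar_hex, bar_square from where it was at the start of the episode below 0.013 m and linear speed of each of bar_round, bar_hex, bar_square, disc below 0.02 m/s); the robot touches nothing.
It also fails if it takes over 136 s, if anything falls off the work surface, if the arm or the gripper's body presses on something with over 40 N, if the wrist force passes 120 N, or if a joint passes its speed limit or range.

### The arm

A 6-joint arm with a two-finger parallel gripper is mounted at the origin on a cart in front of the work surface, level with it; the furniture and walls round the work are solid. World frame = base frame: x ahead of the robot, y to its left, z up, the work surface at z = 0. Lengths are in m, angles in rad, forces in N, time in s.
With the tool pointing down it reaches from about 0.225 to 0.875 m from the base axis. Payload 3.4 kg.
Tool frame: the origin (TCP) lies at the very end of the fingers, on their centre line; the grasp point (between the pads) lies 19 mm behind it; z points along the fingers, y is the line along which they close (so a half turn about z gives the same grasp; the last joint's range is limited). The gripper opens to 85 mm and grips with 20 to 120 N. Pads are 22 mm wide; open, the fingers measure 114 mm over their backs; the gripper's body (76 mm by 85 mm) begins 54 mm behind the grasp point. The pads swing forward as they close: fully open they stand 13 mm farther back than shut.
Start: joints at [-0.121, 0.276, 1.505, -0, 1.361, -0.121], TCP at [0.575, -0, 0.231] pointing down, gripper open.
Joint ranges: [-2.89, 2.89], [-0.75, 2.08], [0.22, 2.7], [-1.18, 4.32], [0.11, 2.71], [-2.7, 2.7]. Speed limits (rad/s): [2.57, 2.57, 3.14, 3.14, 3.14, 3.14].

### API

Orientations are given as a unit quaternion [w, x, y, z].
In Python, from rig import get_state, optics, sign_off gives the robot as it stands.
- The arm moves only by the tool send_rows, never from a script. Its argument "increments" is a list of rows, each an object with "gripper": the gripper's target within -1 to 1 (shut at 1, half-way at 0, fully open at -1); "linear": the shift along the world's x, y, z in m, a list of three; "delta_rot": the turn, a rotation vector about the world's x, y, z in rad, a list of three. In form: [{"gripper": gripper, "linear": [dx, dy, dz], "delta_rot": [rx, ry, rz]}, ...]. A call has 1 to 8 rows; each row is the pose to reach, as a shift and turn from the pose commanded when the call began; what a row does not reach only later rows make up. A row lasts 1/10 s, in which the tool goes at most 50 mm and 8.59 degrees, less where a joint would pass 70% of its speed; a pose out of reach is approached as far as the arm can. A call with a gripper value outside its range is refused whole. The fingers move at their own pace and stop on an object; "newtons" is the grip in N (left out, the last holds). Time passes only in rows, so rows that repeat a pose let the fingers close. It gives the time, the measured TCP pose, the force, the opening and the grip force at its end, in the units of the state.
- get_state(): the state, without advancing time (a new reading comes with each control period).
- optics.get_image(name): name is "scene" or "side" or "wrist"; returns a dict with "pixels" (480x640x3 uint8, blue, green, red), "K" (3x3 intrinsics, pixels), "rvec" (rotation vector, rad) and "tvec" (3), from world to camera coordinates, as OpenCV has them; the wrist camera has in their place "T_tool_cam" (4x4, takes a point from camera to tool coordinates, whose origin is the TCP and whose axes are the flange's). Camera axes: x right, y down, z forward; pixel columns grow to the right and rows downward; lengths in m; the calibration is good to about 2 mm. A picture is of the moment at which its call begins: read the wrist's pose just before it. There is no depth.
- sign_off(): hands the job in; it is judged then, once.
The state is a dict: "clock": time; "qpos": joint angles; "qd": joint speeds; "effort": joint torques, N m; "position": TCP position; "ee_rot": TCP orientation; "contact_force": force on the tool from outside, world axes, zero at the start; "moment": the same for the moment, N m; "width": finger opening in m; "gripper_force": force on a finger pad.
Only numpy, scipy, OpenCV 4.12 (cv2) and the standard library are available. Lean on these libraries where they do the work, as an engineer would, in place of code of your own. Each camera call takes 0.05 s, during which the arm holds its last target. There are 200 camera calls.

## Working session

There is one attempt and no reset: what is moved stays moved. The work goes in short steps, Python scripts to look and compute and a tool call to move; the robot and the scene stay as the last step left them, time stands still between calls to the robot, and variables do not carry over. Pictures are saved under pics/ and viewed, at most 14 in all, crops included, and the job is handed in when it is done.

Besides the shell and the picture viewer there is one more tool, called after "Emit:" by a JSON object that holds its "fn" and its "kwargs". send_rows: Moves the arm, as the interface text tells. Its arguments: {"type":"object","properties":{"increments":{"type":"array"},"newtons":{"type":"number"}},"required":["increments"]}

```bash
mkdir -p pics; ls
cat > h.py <<'E'
import numpy as np, cv2
from rig import get_state, optics, sign_off
def grab(name,fn=None):
    s=get_state(); d=optics.get_image(name)
    if fn: cv2.imwrite('pics/'+fn,d['pixels'])
    if 'rvec' in d:
        R=cv2.Rodrigues(np.array(d['rvec'],float))[0]; t=np.array(d['tvec'],float).ravel()
    else:
        w,x,y,z=s['ee_rot']
        from scipy.spatial.transform import Rotation as Ro
        T=np.eye(4);T[:3,:3]=Ro.from_quat([x,y,z,w]).as_matrix();T[:3,3]=s['position']
        C=np.linalg.inv(T@np.array(d['T_tool_cam'])); R,t=C[:3,:3],C[:3,3]
    K=np.array(d['K'],float)
    np.savez('cam_%s.npz'%name,K=K,R=R,t=t)
    return d['pixels'],K,R,t
def load(name):
    f=np.load('cam_%s.npz'%name); return f['K'],f['R'],f['t']
def back(cam,uv,z):
    K,R,t=cam; r=R.T@np.linalg.inv(K)@np.array([uv[0],uv[1],1.]); c=-R.T@t
    return c+r*(z-c[2])/r[2]
def proj(cam,p):
    K,R,t=cam; q=K@(R@np.array(p,float)+t); return q[:2]/q[2]
E
python3 - <<'E'
from h import *
for n in ('scene','side','wrist'): grab(n,n+'0.png'); K,R,t=load(n); print(n,-R.T@t,K[0,0])
print(get_state())
E
```

```text
pics
scene [-0.06265569 -0.57259839  0.52853102] 558.334168237649
side [ 0.10084887 -0.79022268  0.4688787 ] 438.0771404846305
wrist [0.57513353 0.07300398 0.37298549] 339.7229553877254
{'clock': 0.15, 'qpos': array([-1.21006775e-01,  2.76490132e-01,  1.50582876e+00,  1.75692163e-05,
        1.36073443e+00, -1.20971380e-01]), 'qd': array([ 0.0006093 , -0.00198125, -0.00240811,  0.00024066,  0.00030559,
        0.00083539]), 'effort': array([ 9.65923646e-04, -4.17143512e+01, -2.46032345e+01, -1.26433165e-04,
        7.58384820e-03, -3.43765259e-05]), 'position': array([5.74604540e-01, 4.51129357e-05, 2.30620806e-01]), 'ee_rot': array([-5.80275276e-04,  7.07120406e-01,  7.07092779e-01, -4.43556977e-04]), 'contact_force': array([0.03735553, 0.56583294, 0.47580919]), 'moment': array([-0.03989177,  0.08127299, -0.02345016]), 'gripper_force': 0.0, 'width': 0.08528256454947421}
```

View pics/scene0.png

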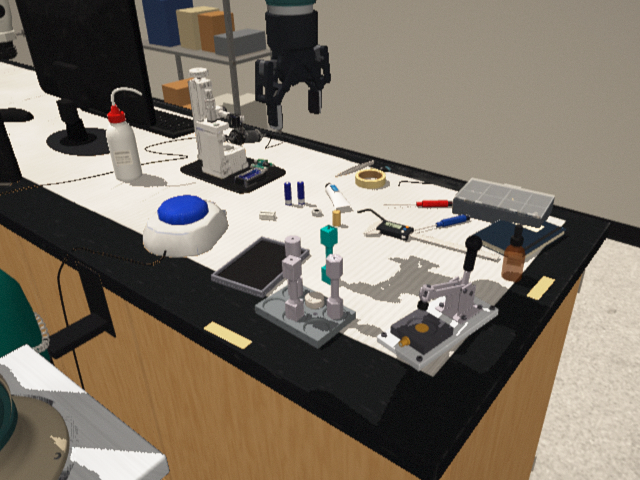

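View pics/side0.png

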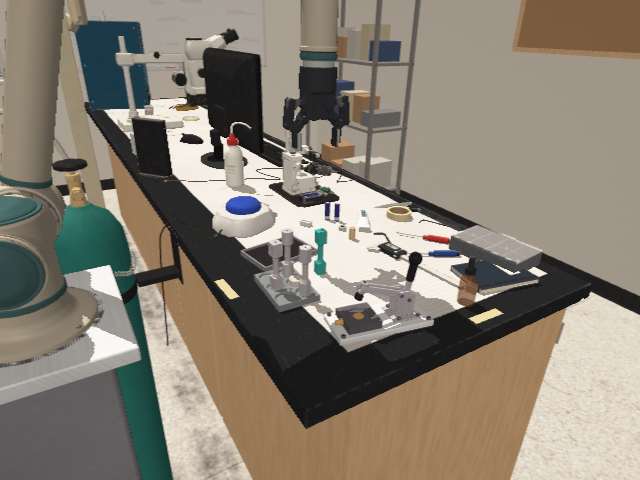

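View pics/wrist0.png

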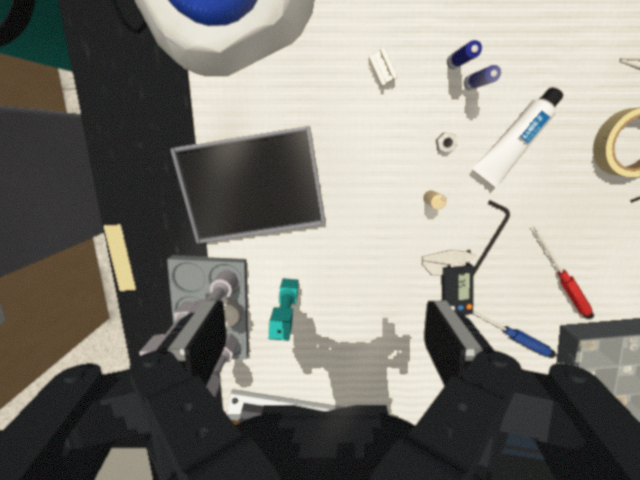

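Scene view: the rack is at (305,315) with grey bars at (292,275) (two of them overlapping) and (334,285), and the disc at (313,298). The tray is at (262,265). The fixture is at (435,325) with its knob at (473,243). The turquoise square decoy is at (329,250). In the wrist view the tray is at (250,185), the rack at (207,310) and the decoy at (285,310).

Run:
```python
from h import *
W=load('wrist'); S=load('scene'); D=load('side')
print(W[1][2])
for n,uv,z in [('trayTL',(173,148),.012),('trayTR',(310,127),.012),('trayBR',(324,222),.012),('trayBL',(198,242),.012),('rackTL',(168,256),.014),('rackTR',(246,259),.014),('rackBR',(246,358),.014),('fixTL',(232,391),.012)]:
    print(n,back(W,uv,z).round(3))
for n,uv,z in [('nest',(422,328),.023),('knob',(473,243),.1),('bar1',(292,240),.11),('bar3',(334,258),.11),('disc',(313,297),.022),('rackL',(256,309),.014),('rackfront',(314,342),.014),('rackR',(355,318),.014),('fixfront',(432,370),.012),('fixleft',(378,345),.012),('fixright',(497,310),.012)]:
    print(n,back(S,uv,z).round(3))
for n,uv,z in [('nest',(358,318),.023),('knob',(415,260),.1),('b1',(287,233),.11),('b2',(276,243),.11),('b3',(305,248),.11)]:
    print('side',n,back(D,uv,z).round(3))
```

```text
[-5.09790111e-04 -2.91760084e-01 -9.56491398e-01]
trayTL [0.419 0.063 0.012]
trayTR [0.56  0.083 0.012]
trayBR [ 0.574 -0.015  0.012]
trayBL [ 0.434 -0.038  0.012]
rackTL [ 0.399 -0.054  0.014]
rackTR [ 0.487 -0.058  0.014]
rackBR [ 0.478 -0.187  0.014]
fixTL [ 0.456 -0.238  0.012]
nest [ 0.493 -0.293  0.023]
knob [ 0.624 -0.297  0.1  ]
bar1 [ 0.459 -0.086  0.11 ]
bar3 [ 0.456 -0.166  0.11 ]
disc [ 0.459 -0.123  0.022]
rackL [ 0.392 -0.066  0.014]
rackfront [ 0.387 -0.183  0.014]
rackR [ 0.464 -0.198  0.014]
fixfront [ 0.438 -0.34   0.012]
fixleft [ 0.437 -0.256  0.012]
fixright [ 0.608 -0.355  0.012]
side nest [ 0.487 -0.297  0.023]
side knob [ 0.613 -0.288  0.1  ]
side b1 [ 0.454 -0.096  0.11 ]
side b2 [ 0.416 -0.126  0.11 ]
side b3 [ 0.453 -0.17   0.11 ]
```

Emit:
{"fn": "send_rows", "kwargs": {"increments": [{"gripper": -1, "linear": [-0.04, -0.05, 0], "delta_rot": [0, 0, 0]}, {"gripper": -1, "linear": [-0.08, -0.1, 0], "delta_rot": [0, 0, 0]}, {"gripper": -1, "linear": [-0.11, -0.15, 0], "delta_rot": [0, 0, 0]}, {"gripper": -1, "linear": [-0.13, -0.19, 0], "delta_rot": [0, 0, 0]}, {"gripper": -1, "linear": [-0.135, -0.2, 0], "delta_rot": [0, 0, 0]}, {"gripper": -1, "linear": [-0.135, -0.2, 0], "delta_rot": [0, 0, 0]}, {"gripper": -1, "linear": [-0.135, -0.2, 0], "delta_rot": [0, 0, 0]}]}}

```text
clock: 0.85
position: [0.4396, -0.2006, 0.2312]
ee_rot: [-0.0, 0.708, 0.706, 0.0]
contact_force: [0.3, 0.3, -1.6]
width: 0.0855
gripper_force: 0.0
```

Run:
```python
from h import *
grab('wrist','w1.png'); K,R,t=load('wrist'); print(-R.T@t,get_state()['position'])
```

```text
[ 0.4401096  -0.12767171  0.37367292] [ 0.44003684 -0.19975246  0.23118728]
```

View pics/w1.png

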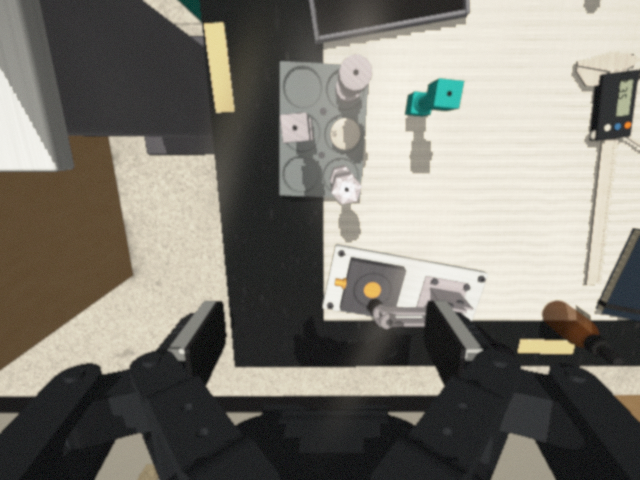

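The wrist view shows the rack from above: round bar top at (356,72) back-left, square at (295,128) front-middle, hex at (346,187) back-right, disc at (344,134). The only look-alike is the turquoise bar at (447,95), which lies outside the rack. The nest is at (372,290) with its arm partly raised.

Run:
```python
from h import *
W=load('wrist')
for n,uv,z in [('round',(356,72),.11),('sq',(295,128),.11),('hex',(346,188),.11),('disc',(344,134),.022),('p1',(301,88),.014),('p3',(301,174),.014),('TL',(280,61),.014),('BL',(279,195),.014),('BR',(362,202),.014),('nest',(372,290),.023),('fTL',(336,245),.012),('fTR',(487,270),.012),('fBL',(324,310),.012)]:
    print(n,back(W,uv,z).round(4))
im=cv2.imread('pics/w1.png')
cv2.imwrite('pics/w1c.png',cv2.resize(im[40:340,270:510],None,fx=2,fy=2,interpolation=cv2.INTER_CUBIC)[:600])
```

```text
round [ 0.4624 -0.0834  0.11  ]
sq [ 0.4184 -0.1208  0.11  ]
hex [ 0.4567 -0.1649  0.11  ]
disc [ 0.4594 -0.1242  0.022 ]
p1 [ 0.4174 -0.0813  0.014 ]
p3 [ 0.4156 -0.1638  0.014 ]
TL [ 0.3979 -0.0576  0.014 ]
BL [ 0.3917 -0.1858  0.014 ]
BR [ 0.4801 -0.1935  0.014 ]
nest [ 0.4935 -0.2921  0.023 ]
fTL [ 0.4528 -0.2423  0.012 ]
fTR [ 0.6256 -0.2726  0.012 ]
fBL [ 0.4392 -0.3231  0.012 ]
```

View pics/w1c.png

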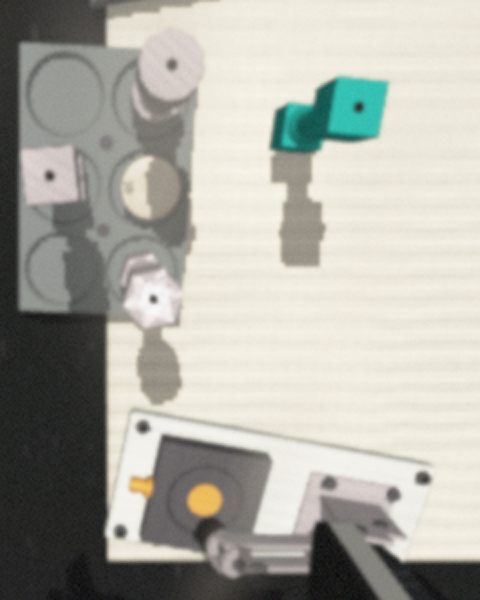

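Crop: grey round, square and hex bars stand in the rack, with the square head about +4° and a hex corner at about +10°. Clamp arm is part-way over the nest. I'll start with the round bar.

Emit:
{"fn": "send_rows", "kwargs": {"increments": [{"gripper": -0.3, "linear": [0.01, 0.05, 0], "delta_rot": [0, 0, 0]}, {"gripper": -0.3, "linear": [0.02, 0.095, 0], "delta_rot": [0, 0, 0]}, {"gripper": -0.3, "linear": [0.022, 0.117, -0.01], "delta_rot": [0, 0, 0]}, {"gripper": -0.3, "linear": [0.022, 0.117, -0.05], "delta_rot": [0, 0, 0]}, {"gripper": -0.3, "linear": [0.022, 0.117, -0.09], "delta_rot": [0, 0, 0]}, {"gripper": -0.3, "linear": [0.022, 0.117, -0.13], "delta_rot": [0, 0, 0]}, {"gripper": -0.3, "linear": [0.022, 0.117, -0.15], "delta_rot": [0, 0, 0]}, {"gripper": -0.3, "linear": [0.022, 0.117, -0.15], "delta_rot": [0, 0, 0]}]}}

```text
clock: 1.7
position: [0.4599, -0.0805, 0.0785]
ee_rot: [-0.003, 0.706, 0.708, -0.001]
contact_force: [-0.3, -0.4, 0.6]
width: 0.0555
gripper_force: 0.0
```

Emit:
{"fn": "send_rows", "kwargs": {"increments": [{"gripper": 1, "linear": [0, 0, 0], "delta_rot": [0, 0, 0]}, {"gripper": 1, "linear": [0, 0, 0], "delta_rot": [0, 0, 0]}, {"gripper": 1, "linear": [0, 0, 0], "delta_rot": [0, 0, 0]}, {"gripper": 1, "linear": [0, 0, 0], "delta_rot": [0, 0, 0]}, {"gripper": 1, "linear": [0, 0, 0], "delta_rot": [0, 0, 0]}, {"gripper": 1, "linear": [0, 0, 0], "delta_rot": [0, 0, 0]}], "newtons": 40}}

```text
clock: 2.3
position: [0.4632, -0.0833, 0.0828]
ee_rot: [0.001, 0.707, 0.707, 0.001]
contact_force: [-0.1, 0.7, 6.7]
width: 0.0227
gripper_force: 39.6
```

Emit:
{"fn": "send_rows", "kwargs": {"increments": [{"gripper": 1, "linear": [0, 0, 0.03], "delta_rot": [0, 0, 0]}, {"gripper": 1, "linear": [0, 0, 0.05], "delta_rot": [0, 0, 0]}, {"gripper": 1, "linear": [0.01, 0.035, 0.05], "delta_rot": [0, 0, 0]}, {"gripper": 1, "linear": [0.018, 0.075, 0.05], "delta_rot": [0, 0, 0]}, {"gripper": 1, "linear": [0.027, 0.11, 0.05], "delta_rot": [0, 0, 0]}, {"gripper": 1, "linear": [0.031, 0.13, 0.05], "delta_rot": [0, 0, 0]}, {"gripper": 1, "linear": [0.031, 0.134, 0.05], "delta_rot": [0, 0, 0]}, {"gripper": 1, "linear": [0.031, 0.134, 0.03], "delta_rot": [0, 0, 0]}]}}

```text
clock: 3.1
position: [0.4952, 0.0513, 0.1133]
ee_rot: [0.002, 0.706, 0.708, 0.002]
contact_force: [1.1, 0.3, -2.4]
width: 0.0227
gripper_force: 39.8
```

Emit:
{"fn": "send_rows", "kwargs": {"increments": [{"gripper": 1, "linear": [0, 0, -0.015], "delta_rot": [0, 0, 0]}, {"gripper": 1, "linear": [0, 0, -0.025], "delta_rot": [0, 0, 0]}, {"gripper": 1, "linear": [0, 0, -0.032], "delta_rot": [0, 0, 0]}, {"gripper": 1, "linear": [0, 0, -0.033], "delta_rot": [0, 0, 0]}, {"gripper": 1, "linear": [0, 0, -0.033], "delta_rot": [0, 0, 0]}]}}

```text
clock: 3.6
position: [0.4927, 0.0504, 0.0789]
ee_rot: [0.0, 0.707, 0.707, -0.0]
contact_force: [-1.8, -0.4, 3.1]
width: 0.0229
gripper_force: 41.3
```

Emit:
{"fn": "send_rows", "kwargs": {"increments": [{"gripper": -0.3, "linear": [0, 0, 0], "delta_rot": [0, 0, 0]}, {"gripper": -0.3, "linear": [0, 0, 0], "delta_rot": [0, 0, 0]}, {"gripper": -0.3, "linear": [0, 0, 0], "delta_rot": [0, 0, 0]}, {"gripper": -0.3, "linear": [0, 0, 0.03], "delta_rot": [0, 0, 0]}, {"gripper": -0.3, "linear": [0, 0, 0.08], "delta_rot": [0, 0, 0]}, {"gripper": -0.3, "linear": [-0.01, -0.02, 0.1], "delta_rot": [0, 0, 0]}, {"gripper": -0.3, "linear": [-0.03, -0.06, 0.1], "delta_rot": [0, 0, 0.03]}, {"gripper": -0.3, "linear": [-0.05, -0.105, 0.1], "delta_rot": [0, 0, 0.07]}]}}

```text
clock: 4.4
position: [0.4434, -0.0546, 0.1795]
ee_rot: [0.001, 0.68, 0.733, 0.001]
contact_force: [0.6, -1.0, -0.4]
width: 0.0556
gripper_force: 0.0
```

Emit:
{"fn": "send_rows", "kwargs": {"increments": [{"gripper": -0.3, "linear": [-0.015, -0.04, 0], "delta_rot": [0, 0, 0]}, {"gripper": -0.3, "linear": [-0.024, -0.065, 0], "delta_rot": [0, 0, 0]}, {"gripper": -0.3, "linear": [-0.024, -0.067, 0], "delta_rot": [0, 0, 0]}, {"gripper": -0.3, "linear": [-0.024, -0.067, -0.03], "delta_rot": [0, 0, 0]}, {"gripper": -0.3, "linear": [-0.024, -0.067, -0.07], "delta_rot": [0, 0, 0]}, {"gripper": -0.3, "linear": [-0.024, -0.067, -0.097], "delta_rot": [0, 0, 0]}, {"gripper": -0.3, "linear": [-0.024, -0.067, -0.097], "delta_rot": [0, 0, 0]}]}}

```text
clock: 5.1
position: [0.4165, -0.119, 0.0784]
ee_rot: [-0.004, 0.682, 0.732, -0.001]
contact_force: [-0.7, 0.4, -0.5]
width: 0.0554
gripper_force: 0.0
```

Emit:
{"fn": "send_rows", "kwargs": {"increments": [{"gripper": 1, "linear": [0, 0, 0], "delta_rot": [0, 0, 0]}, {"gripper": 1, "linear": [0, 0, 0], "delta_rot": [0, 0, 0]}, {"gripper": 1, "linear": [0, 0, 0], "delta_rot": [0, 0, 0]}, {"gripper": 1, "linear": [0, 0, 0], "delta_rot": [0, 0, 0]}, {"gripper": 1, "linear": [0, 0, 0], "delta_rot": [0, 0, 0]}, {"gripper": 1, "linear": [0, 0, 0], "delta_rot": [0, 0, 0]}]}}

```text
clock: 5.7
position: [0.4203, -0.1215, 0.0828]
ee_rot: [0.002, 0.682, 0.731, 0.001]
contact_force: [-0.5, 1.1, 7.5]
width: 0.0192
gripper_force: 43.9
```

Emit:
{"fn": "send_rows", "kwargs": {"increments": [{"gripper": 1, "linear": [0, 0, 0.03], "delta_rot": [0, 0, 0]}, {"gripper": 1, "linear": [0, 0, 0.05], "delta_rot": [0, 0, 0]}, {"gripper": 1, "linear": [0.007, 0.03, 0.05], "delta_rot": [0, 0, 0]}, {"gripper": 1, "linear": [0.02, 0.07, 0.05], "delta_rot": [0, 0, 0]}, {"gripper": 1, "linear": [0.033, 0.105, 0.05], "delta_rot": [0, 0, 0]}, {"gripper": 1, "linear": [0.037, 0.113, 0.05], "delta_rot": [0, 0, 0]}, {"gripper": 1, "linear": [0.037, 0.113, 0.05], "delta_rot": [0, 0, 0]}, {"gripper": 1, "linear": [0.037, 0.113, 0.03], "delta_rot": [0, 0, 0]}]}}

```text
clock: 6.5
position: [0.458, -0.009, 0.1131]
ee_rot: [0.003, 0.682, 0.732, 0.001]
contact_force: [0.6, 0.9, -1.6]
width: 0.019
gripper_force: 42.5
```

Emit:
{"fn": "send_rows", "kwargs": {"increments": [{"gripper": 1, "linear": [0, 0, -0.015], "delta_rot": [0, 0, 0]}, {"gripper": 1, "linear": [0, 0, -0.025], "delta_rot": [0, 0, 0]}, {"gripper": 1, "linear": [0, 0, -0.032], "delta_rot": [0, 0, 0]}, {"gripper": 1, "linear": [0, 0, -0.033], "delta_rot": [0, 0, 0]}, {"gripper": 1, "linear": [0, 0, -0.033], "delta_rot": [0, 0, 0]}]}}

```text
clock: 7.0
position: [0.4551, -0.0089, 0.0793]
ee_rot: [-0.0, 0.682, 0.731, -0.001]
contact_force: [-3.8, -0.1, 7.7]
width: 0.0197
gripper_force: 43.9
```

Emit:
{"fn": "send_rows", "kwargs": {"increments": [{"gripper": -0.3, "linear": [0, 0, 0], "delta_rot": [0, 0, 0]}, {"gripper": -0.3, "linear": [0, 0, 0], "delta_rot": [0, 0, 0]}, {"gripper": -0.3, "linear": [0, 0, 0], "delta_rot": [0, 0, 0]}, {"gripper": -0.3, "linear": [0, 0, 0.03], "delta_rot": [0, 0, 0]}, {"gripper": -0.3, "linear": [0, 0, 0.08], "delta_rot": [0, 0, 0]}, {"gripper": -0.3, "linear": [0, -0.04, 0.1], "delta_rot": [0, 0, -0.12]}, {"gripper": -0.3, "linear": [0, -0.085, 0.1], "delta_rot": [0, 0, -0.26]}, {"gripper": -0.3, "linear": [0.001, -0.13, 0.1], "delta_rot": [0, 0, -0.38]}]}}

```text
clock: 7.8
position: [0.4577, -0.1394, 0.1797]
ee_rot: [0.001, 0.809, 0.588, 0.001]
contact_force: [0.7, -0.7, -0.8]
width: 0.0558
gripper_force: 0.0
```

Emit:
{"fn": "send_rows", "kwargs": {"increments": [{"gripper": -0.3, "linear": [0, -0.027, 0], "delta_rot": [0, 0, 0]}, {"gripper": -0.3, "linear": [0, -0.027, 0], "delta_rot": [0, 0, 0]}, {"gripper": -0.3, "linear": [0, -0.027, -0.03], "delta_rot": [0, 0, 0]}, {"gripper": -0.3, "linear": [0, -0.027, -0.07], "delta_rot": [0, 0, 0]}, {"gripper": -0.3, "linear": [0, -0.027, -0.097], "delta_rot": [0, 0, 0]}, {"gripper": -0.3, "linear": [0, -0.027, -0.097], "delta_rot": [0, 0, 0]}]}}

```text
clock: 8.4
position: [0.454, -0.1627, 0.078]
ee_rot: [-0.004, 0.808, 0.59, -0.002]
contact_force: [-0.7, -0.0, 0.3]
width: 0.0556
gripper_force: 0.0
```

Emit:
{"fn": "send_rows", "kwargs": {"increments": [{"gripper": 1, "linear": [0, 0, 0], "delta_rot": [0, 0, 0]}, {"gripper": 1, "linear": [0, 0, 0], "delta_rot": [0, 0, 0]}, {"gripper": 1, "linear": [0, 0, 0], "delta_rot": [0, 0, 0]}, {"gripper": 1, "linear": [0, 0, 0], "delta_rot": [0, 0, 0]}, {"gripper": 1, "linear": [0, 0, 0], "delta_rot": [0, 0, 0]}, {"gripper": 1, "linear": [0, 0, 0], "delta_rot": [0, 0, 0]}]}}

```text
clock: 9.0
position: [0.4583, -0.1655, 0.083]
ee_rot: [0.002, 0.808, 0.589, 0.001]
contact_force: [0.1, 1.0, 6.1]
width: 0.0201
gripper_force: 42.1
```

Emit:
{"fn": "send_rows", "kwargs": {"increments": [{"gripper": 1, "linear": [0, 0, 0.03], "delta_rot": [0, 0, 0]}, {"gripper": 1, "linear": [0, 0, 0.075], "delta_rot": [0, 0, 0]}, {"gripper": 1, "linear": [0, 0, 0.12], "delta_rot": [0, 0, 0]}, {"gripper": 1, "linear": [0.012, 0.025, 0.125], "delta_rot": [0, 0, 0]}, {"gripper": 1, "linear": [0.03, 0.065, 0.125], "delta_rot": [0, 0, 0]}, {"gripper": 1, "linear": [0.05, 0.105, 0.125], "delta_rot": [0, 0, 0]}, {"gripper": 1, "linear": [0.07, 0.14, 0.125], "delta_rot": [0, 0, 0]}, {"gripper": 1, "linear": [0.088, 0.17, 0.125], "delta_rot": [0, 0, 0]}]}}

```text
clock: 9.8
position: [0.5454, 0.0069, 0.2066]
ee_rot: [0.0, 0.808, 0.59, 0.0]
contact_force: [0.1, -0.7, -3.0]
width: 0.0204
gripper_force: 41.2
```

Emit:
{"fn": "send_rows", "kwargs": {"increments": [{"gripper": 1, "linear": [0, 0, 0], "delta_rot": [0, 0, 0]}, {"gripper": 1, "linear": [0, 0, -0.03], "delta_rot": [0, 0, 0]}, {"gripper": 1, "linear": [0, 0, -0.07], "delta_rot": [0, 0, 0]}, {"gripper": 1, "linear": [0, 0, -0.105], "delta_rot": [0, 0, 0]}, {"gripper": 1, "linear": [0, 0, -0.12], "delta_rot": [0, 0, 0]}, {"gripper": 1, "linear": [0, 0, -0.127], "delta_rot": [0, 0, 0]}, {"gripper": 1, "linear": [0, 0, -0.128], "delta_rot": [0, 0, 0]}, {"gripper": 1, "linear": [0, 0, -0.128], "delta_rot": [0, 0, 0]}]}}

```text
clock: 10.6
position: [0.5435, 0.0047, 0.0796]
ee_rot: [-0.001, 0.808, 0.589, -0.001]
contact_force: [-3.7, 0.4, 4.6]
width: 0.0203
gripper_force: 42.5
```

Emit:
{"fn": "send_rows", "kwargs": {"increments": [{"gripper": -0.3, "linear": [0, 0, 0], "delta_rot": [0, 0, 0]}, {"gripper": -0.3, "linear": [0, 0, 0], "delta_rot": [0, 0, 0]}, {"gripper": -0.3, "linear": [0, 0, 0], "delta_rot": [0, 0, 0]}, {"gripper": -0.3, "linear": [0, 0, 0.03], "delta_rot": [0, 0, 0]}, {"gripper": -0.3, "linear": [0, 0, 0.08], "delta_rot": [0, 0, 0]}, {"gripper": -0.3, "linear": [0, 0, 0.13], "delta_rot": [0, 0, 0.08]}, {"gripper": -0.3, "linear": [-0.03, -0.04, 0.15], "delta_rot": [0, 0, 0.15]}, {"gripper": -0.3, "linear": [-0.045, -0.085, 0.15], "delta_rot": [0, 0, 0.15]}]}}

```text
clock: 11.4
position: [0.5015, -0.0792, 0.2323]
ee_rot: [0.003, 0.76, 0.65, 0.002]
contact_force: [1.4, -0.3, -0.5]
width: 0.0555
gripper_force: 0.0
```

Run:
```python
from h import *
w=grab('wrist')[0]; s=grab('side')[0]
c=cv2.resize(s[210:360,210:450],None,fx=2.5,fy=2.5,interpolation=cv2.INTER_CUBIC)
a=cv2.resize(w[:330],None,fx=.9,fy=.9)
out=np.zeros((a.shape[0]+300,600,3),np.uint8)
out[:a.shape[0],:576]=a
cc=cv2.resize(s[225:350,230:440],None,fx=2.4,fy=2.4)
out[a.shape[0]:,:cc.shape[1]]=cc[:300]
cv2.imwrite('pics/m1.png',out); print(out.shape,a.shape)
```

```text
(597, 600, 3) (297, 576, 3)
```

View pics/m1.png

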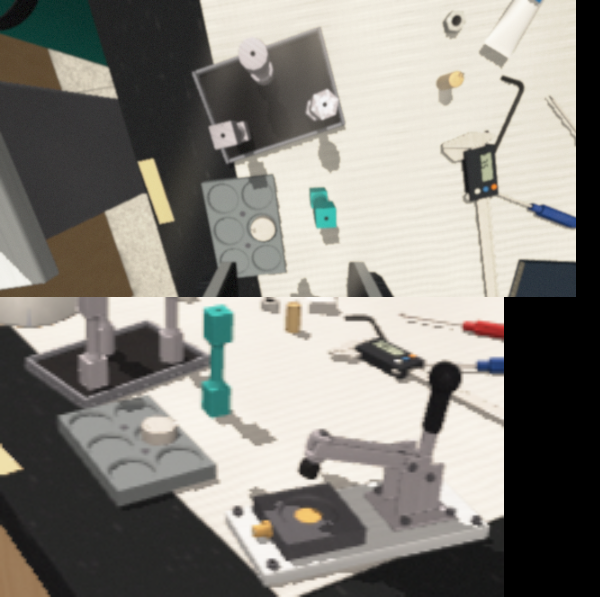

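All three bars stand upright in the tray: round at (253,55), hex at (322,105), square at (228,133). The disc is still in its pocket. The clamp is only part open, with its knob at side-view pixel (416,259).

Run:
```python
from h import *
S=load('scene');D=load('side');W=load('wrist')
print('disc',back(W,(262/.9,229/.9),.022).round(4))
print('turq',back(W,(327/.9,218/.9),.1).round(3))
n=np.array([.4935,-.2921]);y=-.17;e=np.array([np.cos(y),np.sin(y)])
for q in np.arange(0,.9,.1):
    p=np.r_[n+e*(.09+.075*np.sin(q)),.046+.075*np.cos(q)]
    print(round(q,2),p.round(4),proj(S,p).round(1),proj(D,p).round(1))
print('obs (473,243) (415.8,258.8)')
```

```text
disc [ 0.46   -0.1232  0.022 ]
turq [ 0.534 -0.096  0.1  ]
0.0 [ 0.5822 -0.3073  0.121 ] [468.1 244.8] [410.5 257.9]
0.1 [ 0.5896 -0.3086  0.1206] [471.2 243.1] [414.3 257.4]
0.2 [ 0.5969 -0.3098  0.1195] [474.2 242. ] [417.9 257.4]
0.3 [ 0.604  -0.3111  0.1177] [477.  241.3] [421.4 257.7]
0.4 [ 0.611  -0.3123  0.1151] [479.7 241.1] [424.6 258.4]
0.5 [ 0.6176 -0.3134  0.1118] [482.2 241.4] [427.7 259.4]
0.6 [ 0.6239 -0.3145  0.1079] [484.4 242.1] [430.5 260.8]
0.7 [ 0.6298 -0.3155  0.1034] [486.3 243.3] [433.  262.6]
0.8 [ 0.6352 -0.3164  0.0983] [488. 245.] [435.2 264.6]
obs (473,243) (415.8,258.8)
```

Run:
```python
from h import *
S=load('scene');D=load('side')
print(back(S,(512,277),0),back(D,(466,303),0))
p=back(D,(466,303),0)
for h in (.08,.1,.12,.14):print(h,proj(D,[p[0],p[1],h]),proj(S,[p[0],p[1],h]))
```

```text
[ 0.72205288 -0.33310899  0.        ] [ 0.71832913 -0.33335912  0.        ]
0.08 [473.40145467 266.75969442] [518.85446621 236.32955682]
0.1 [475.35434426 257.19761256] [520.86510454 225.28291833]
0.12 [477.35100156 247.4212275 ] [522.92339933 213.97445073]
0.14 [479.39291462 237.42325325] [525.03106523 202.39473351]
```

Emit:
{"fn": "send_rows", "kwargs": {"increments": [{"gripper": 0.2, "linear": [0.02, -0.045, 0], "delta_rot": [0, 0, 0]}, {"gripper": 0.2, "linear": [0.038, -0.09, 0], "delta_rot": [0, 0, 0]}, {"gripper": 0.2, "linear": [0.056, -0.135, 0], "delta_rot": [0, 0, 0]}, {"gripper": 0.2, "linear": [0.074, -0.18, 0], "delta_rot": [0, 0, 0]}, {"gripper": 0.2, "linear": [0.09, -0.22, 0], "delta_rot": [0, 0, 0]}, {"gripper": 0.2, "linear": [0.093, -0.229, 0], "delta_rot": [0, 0, 0]}, {"gripper": 0.2, "linear": [0.093, -0.229, -0.03], "delta_rot": [0, 0, 0]}, {"gripper": 0.2, "linear": [0.093, -0.229, -0.06], "delta_rot": [0, 0, 0]}]}}

```text
clock: 12.3
position: [0.5941, -0.3084, 0.1679]
ee_rot: [0.001, 0.762, 0.648, 0.001]
contact_force: [-0.7, -0.2, -0.0]
width: 0.034
gripper_force: 0.0
```

Run:
```python
from h import *
w=grab('wrist')[0];s=grab('side')[0]
a=cv2.resize(w[180:480],None,fx=.9,fy=.9)
c=cv2.resize(s[210:340,320:510],None,fx=2.5,fy=2.5)
out=np.zeros((600,600,3),np.uint8);out[:270,:576]=a;out[270:595,:475]=c
cv2.imwrite('pics/m2.png',out); print(get_state()['position'])
```

```text
[ 0.59062894 -0.30569645  0.16335737]
```

View pics/m2.png

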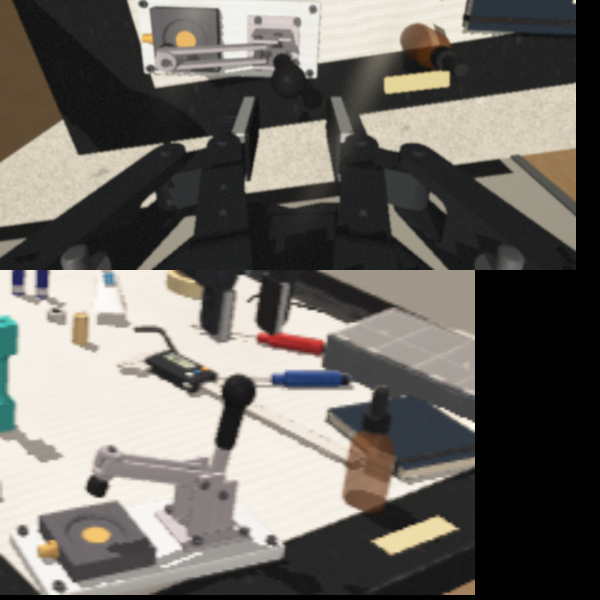

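The part-open clamp knob sits at wrist pixel (321,267), nearly centred between the fingers. The bottle at (0.72,-0.33) is clear.

Run:
```python
from h import *
W=load('wrist');D=load('side')
p=back(W,(289/.9,180+78/.9),.12);print(p)
print('nest',back(W,(185/.9,180+40/.9),.023),'side obs',(320+238/2.5,210+120/2.5),proj(D,p))
n=back(W,(185/.9,180+40/.9),.023)
print(get_state()['position'])
```

```text
[ 0.59265814 -0.30918805  0.12      ]
nest [ 0.4929117  -0.29140619  0.023     ] side obs (415.2, 258.0) [415.8088281 257.5028555]
[ 0.59062894 -0.30569645  0.16335737]
```

Emit:
{"fn": "send_rows", "kwargs": {"increments": [{"gripper": 0.2, "linear": [0, 0, -0.02], "delta_rot": [0, 0, 0]}, {"gripper": 0.2, "linear": [0, 0, -0.04], "delta_rot": [0, 0, 0]}, {"gripper": 0.2, "linear": [0, 0, -0.056], "delta_rot": [0, 0, 0]}, {"gripper": 0.2, "linear": [0, 0, -0.056], "delta_rot": [0, 0, 0]}]}}

```text
clock: 12.8
position: [0.5926, -0.3068, 0.1113]
ee_rot: [-0.002, 0.761, 0.649, -0.0]
contact_force: [0.2, 1.2, -0.1]
width: 0.0341
gripper_force: 0.0
```

Emit:
{"fn": "send_rows", "kwargs": {"increments": [{"gripper": 0.2, "linear": [0.006, -0.001, 0], "delta_rot": [0, 0, 0]}, {"gripper": 0.2, "linear": [0.016, -0.003, -0.002], "delta_rot": [0, 0, 0]}, {"gripper": 0.2, "linear": [0.023, -0.004, -0.005], "delta_rot": [0, 0, 0]}, {"gripper": 0.2, "linear": [0.03, -0.005, -0.008], "delta_rot": [0, 0, 0]}, {"gripper": 0.2, "linear": [0.036, -0.006, -0.012], "delta_rot": [0, 0, 0]}, {"gripper": 0.2, "linear": [0.042, -0.007, -0.017], "delta_rot": [0, 0, 0]}, {"gripper": 0.2, "linear": [0.048, -0.008, -0.021], "delta_rot": [0, 0, 0]}, {"gripper": 0.2, "linear": [0.049, -0.0085, -0.022], "delta_rot": [0, 0, 0]}]}}

```text
clock: 13.6
position: [0.6415, -0.3167, 0.0912]
ee_rot: [-0.001, 0.761, 0.648, -0.001]
contact_force: [-7.4, 1.1, 12.7]
width: 0.0341
gripper_force: 7.4
```

Emit:
{"fn": "send_rows", "kwargs": {"increments": [{"gripper": 0.2, "linear": [0.003, -0.0005, 0.001], "delta_rot": [0, 0, 0]}, {"gripper": 0.2, "linear": [0.006, -0.001, 0.001], "delta_rot": [0, 0, 0]}, {"gripper": 0.2, "linear": [0.006, -0.001, 0.001], "delta_rot": [0, 0, 0]}]}}

```text
clock: 13.9
position: [0.6421, -0.3167, 0.0911]
ee_rot: [-0.006, 0.761, 0.649, -0.004]
contact_force: [-13.7, 1.8, 11.6]
width: 0.0342
gripper_force: 8.8
```

Run:
```python
from h import *
w=grab('wrist')[0];s=grab('side')[0]
a=cv2.resize(w[180:480],None,fx=.9,fy=.9)
c=cv2.resize(s[210:340,320:510],None,fx=2.5,fy=2.5)
out=np.zeros((600,600,3),np.uint8);out[:270,:576]=a;out[270:595,:475]=c
cv2.imwrite('pics/m3.png',out); print(get_state()['position'])
```

```text
[ 0.64205451 -0.31671272  0.09114203]
```

View pics/m3.png

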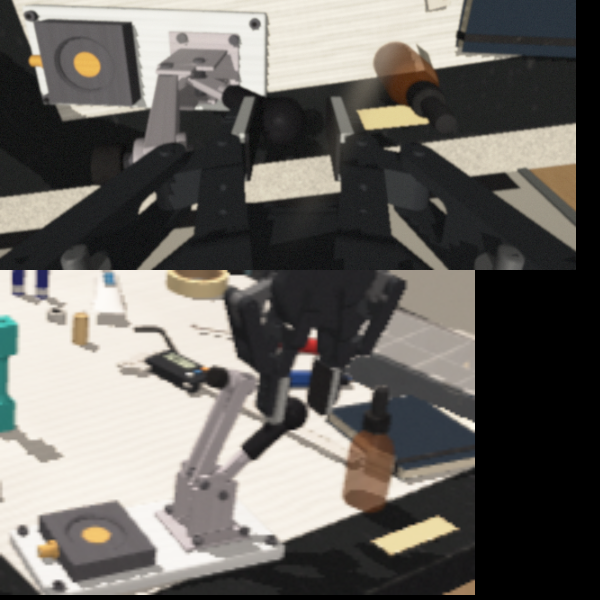

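The clamp is fully open: foot thrown up at side-crop (217,377), knob at (291,412), nest clear. Next I'll retreat, turn 90° and go to the disc.

Emit:
{"fn": "send_rows", "kwargs": {"increments": [{"gripper": 0.2, "linear": [-0.006, 0.001, 0], "delta_rot": [0, 0, 0]}, {"gripper": 0.2, "linear": [-0.006, 0.001, 0.03], "delta_rot": [0, 0, 0]}, {"gripper": 0.2, "linear": [-0.006, 0.001, 0.08], "delta_rot": [0, 0, 0]}, {"gripper": 0, "linear": [-0.006, 0.001, 0.13], "delta_rot": [0, 0, 0]}, {"gripper": 0, "linear": [-0.026, 0.02, 0.137], "delta_rot": [0, 0, 0.14]}, {"gripper": 0, "linear": [-0.05, 0.05, 0.137], "delta_rot": [0, 0, 0.28]}, {"gripper": 0, "linear": [-0.08, 0.08, 0.137], "delta_rot": [0, 0, 0.42]}, {"gripper": 0, "linear": [-0.11, 0.11, 0.137], "delta_rot": [0, 0, 0.56]}]}}

```text
clock: 14.8
position: [0.538, -0.2067, 0.2276]
ee_rot: [0.0, 0.55, 0.835, 0.0]
contact_force: [0.5, 0.1, -0.1]
width: 0.0431
gripper_force: 0.0
```

Emit:
{"fn": "send_rows", "kwargs": {"increments": [{"gripper": 0, "linear": [-0.03, 0.03, 0], "delta_rot": [0, 0, 0.14]}, {"gripper": 0, "linear": [-0.055, 0.06, 0], "delta_rot": [0, 0, 0.28]}, {"gripper": 0, "linear": [-0.075, 0.08, 0], "delta_rot": [0, 0, 0.42]}, {"gripper": 0, "linear": [-0.0783, 0.0845, 0], "delta_rot": [0, 0, 0.56]}, {"gripper": 0, "linear": [-0.0783, 0.0845, 0], "delta_rot": [0, 0, 0.7]}, {"gripper": 0, "linear": [-0.0783, 0.0845, 0], "delta_rot": [0, 0, 0.84]}, {"gripper": 0, "linear": [-0.0783, 0.0845, 0], "delta_rot": [0, 0, 0.98]}, {"gripper": 0, "linear": [-0.0783, 0.0845, 0], "delta_rot": [0, 0, 1.0]}]}}

```text
clock: 15.6
position: [0.4606, -0.1231, 0.228]
ee_rot: [0.0, 0.085, 0.996, 0.0]
contact_force: [-0.1, -0.0, -0.6]
width: 0.0427
gripper_force: 0.0
```

Emit:
{"fn": "send_rows", "kwargs": {"increments": [{"gripper": 0, "linear": [0, 0, -0.045], "delta_rot": [0, 0, 0]}, {"gripper": 0, "linear": [0, 0, -0.09], "delta_rot": [0, 0, 0]}, {"gripper": 0, "linear": [0, 0, -0.135], "delta_rot": [0, 0, 0]}, {"gripper": 0, "linear": [0, 0, -0.17], "delta_rot": [0, 0, 0]}, {"gripper": 0, "linear": [0, 0, -0.195], "delta_rot": [0, 0, 0]}, {"gripper": 0, "linear": [0, 0, -0.208], "delta_rot": [0, 0, 0]}, {"gripper": 0, "linear": [0, 0, -0.212], "delta_rot": [0, 0, 0]}, {"gripper": 0, "linear": [0, 0, -0.212], "delta_rot": [0, 0, 0]}]}}

```text
clock: 16.4
position: [0.4602, -0.1232, 0.0158]
ee_rot: [-0.0, 0.086, 0.996, 0.0]
contact_force: [0.4, -0.4, 0.9]
width: 0.0428
gripper_force: 0.0
```

Emit:
{"fn": "send_rows", "kwargs": {"increments": [{"gripper": 0, "linear": [0, 0, 0], "delta_rot": [0, 0, 0]}, {"gripper": 0, "linear": [0, 0, -0.002], "delta_rot": [0, 0, 0]}, {"gripper": 0, "linear": [0, 0, -0.002], "delta_rot": [0, 0, 0]}]}}

```text
clock: 16.7
position: [0.4605, -0.1234, 0.0149]
ee_rot: [0.001, 0.085, 0.996, -0.0]
contact_force: [-0.1, 0.4, 0.1]
width: 0.0429
gripper_force: 0.0
```

Emit:
{"fn": "send_rows", "kwargs": {"increments": [{"gripper": 0, "linear": [0, 0, -0.002], "delta_rot": [0, 0, 0]}, {"gripper": 0, "linear": [0, 0, -0.002], "delta_rot": [0, 0, 0]}, {"gripper": 1, "linear": [0, 0, -0.002], "delta_rot": [0, 0, 0]}, {"gripper": 1, "linear": [0, 0, -0.002], "delta_rot": [0, 0, 0]}, {"gripper": 1, "linear": [0, 0, -0.002], "delta_rot": [0, 0, 0]}, {"gripper": 1, "linear": [0, 0, -0.002], "delta_rot": [0, 0, 0]}, {"gripper": 1, "linear": [0, 0, -0.002], "delta_rot": [0, 0, 0]}], "newtons": 50}}

```text
clock: 17.4
position: [0.461, -0.1236, 0.0139]
ee_rot: [0.001, 0.085, 0.996, -0.0]
contact_force: [-1.0, 1.0, 12.8]
width: 0.0273
gripper_force: 49.9
```

Emit:
{"fn": "send_rows", "kwargs": {"increments": [{"gripper": 1, "linear": [0, 0, 0.01], "delta_rot": [0, 0, 0]}, {"gripper": 1, "linear": [0, 0, 0.03], "delta_rot": [0, 0, 0]}, {"gripper": 1, "linear": [0, 0, 0.06], "delta_rot": [0, 0, 0]}, {"gripper": 1, "linear": [0, 0, 0.06], "delta_rot": [0, 0, 0]}]}}

```text
clock: 17.8
position: [0.4626, -0.1243, 0.0756]
ee_rot: [0.004, 0.085, 0.996, -0.001]
contact_force: [1.3, 0.0, -1.0]
width: 0.0272
gripper_force: 49.3
```

Run:
```python
from h import *
w=grab('wrist')[0];s=grab('side')[0]
a=cv2.resize(w[120:480],None,fx=.8,fy=.8)
c=cv2.resize(s[230:340,235:440],None,fx=2.8,fy=2.8)
out=np.zeros((600,576,3),np.uint8);out[:288,:512]=a;out[288:596,:574]=c[:308]
cv2.imwrite('pics/m4.png',out); print(get_state()['position'])
```

```text
[ 0.46021385 -0.12326669  0.07282105]
```

View pics/m4.png

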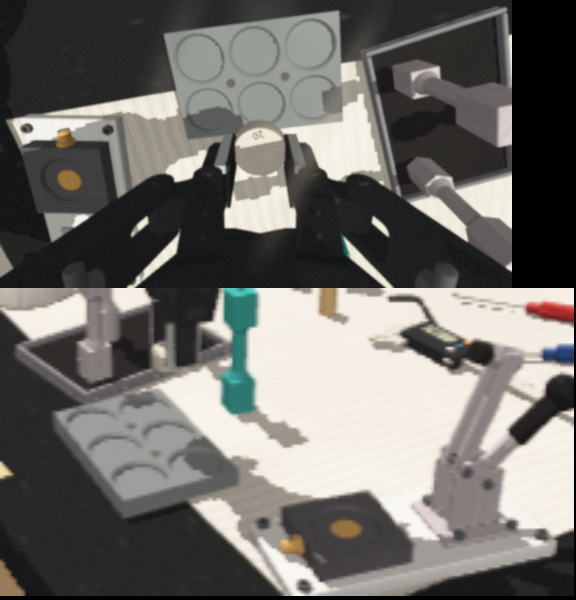

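The disc is held level between the fingers, with its top centre at wrist pixel (326,304). The rack is empty and the clamp open.

Run:
```python
from h import *
W=load('wrist')
p=back(W,(261/.8,120+147/.8),.0815);print(p,get_state()['position'])
print('nest',back(W,(69/.8,120+181/.8),.023))
```

```text
[ 0.45964136 -0.12427367  0.0815    ] [ 0.46021385 -0.12326669  0.07282105]
nest [ 0.49434137 -0.29206435  0.023     ]
```

Emit:
{"fn": "send_rows", "kwargs": {"increments": [{"gripper": 1, "linear": [0.005, -0.03, 0.01], "delta_rot": [0, 0, 0]}, {"gripper": 1, "linear": [0.014, -0.07, 0.01], "delta_rot": [0, 0, 0]}, {"gripper": 1, "linear": [0.023, -0.115, 0.01], "delta_rot": [0, 0, 0]}, {"gripper": 1, "linear": [0.031, -0.15, 0.01], "delta_rot": [0, 0, 0]}, {"gripper": 1, "linear": [0.034, -0.168, 0.01], "delta_rot": [0, 0, 0]}, {"gripper": 1, "linear": [0.034, -0.168, 0], "delta_rot": [0, 0, 0]}, {"gripper": 1, "linear": [0.034, -0.168, -0.015], "delta_rot": [0, 0, 0]}, {"gripper": 1, "linear": [0.034, -0.168, -0.025], "delta_rot": [0, 0, 0]}]}}

```text
clock: 18.7
position: [0.4921, -0.2884, 0.0451]
ee_rot: [-0.002, 0.085, 0.996, 0.002]
contact_force: [-0.8, 0.9, -0.8]
width: 0.0272
gripper_force: 49.4
```

Emit:
{"fn": "send_rows", "kwargs": {"increments": [{"gripper": 1, "linear": [0, 0, 0], "delta_rot": [0, 0, 0]}, {"gripper": 1, "linear": [0, 0, -0.008], "delta_rot": [0, 0, 0]}, {"gripper": 1, "linear": [0, 0, -0.016], "delta_rot": [0, 0, 0]}, {"gripper": 1, "linear": [0, 0, -0.02], "delta_rot": [0, 0, 0]}, {"gripper": 1, "linear": [0, 0, -0.022], "delta_rot": [0, 0, 0]}, {"gripper": 1, "linear": [0, 0, -0.022], "delta_rot": [0, 0, 0]}]}}

```text
clock: 19.3
position: [0.4938, -0.2907, 0.0268]
ee_rot: [-0.0, 0.085, 0.996, 0.0]
contact_force: [-2.3, 2.5, 10.3]
width: 0.0275
gripper_force: 50.7
```

Emit:
{"fn": "send_rows", "kwargs": {"increments": [{"gripper": 0, "linear": [0, 0, 0], "delta_rot": [0, 0, 0]}, {"gripper": 0, "linear": [0, 0, 0], "delta_rot": [0, 0, 0]}, {"gripper": 0, "linear": [0, 0, 0], "delta_rot": [0, 0, 0]}, {"gripper": 0, "linear": [0, 0, 0.02], "delta_rot": [0, 0, 0]}, {"gripper": 0, "linear": [0, 0, 0.06], "delta_rot": [0, 0, 0]}, {"gripper": 0, "linear": [0, 0, 0.11], "delta_rot": [0, 0, 0]}, {"gripper": 0, "linear": [0, 0, 0.16], "delta_rot": [0, 0, 0]}, {"gripper": 0, "linear": [0, 0, 0.2], "delta_rot": [0, 0, 0]}]}}

```text
clock: 20.1
position: [0.4945, -0.2916, 0.2282]
ee_rot: [0.001, 0.085, 0.996, -0.001]
contact_force: [1.1, -1.5, 0.1]
width: 0.0427
gripper_force: 0.0
```

Emit:
{"fn": "send_rows", "kwargs": {"increments": [{"gripper": 0.1, "linear": [0, 0, 0], "delta_rot": [0, 0, -0.14]}, {"gripper": 0.1, "linear": [0.02, 0, 0], "delta_rot": [0, 0, -0.28]}, {"gripper": 0.1, "linear": [0.05, -0.01, 0], "delta_rot": [0, 0, -0.42]}, {"gripper": 0.1, "linear": [0.08, -0.015, 0], "delta_rot": [0, 0, -0.56]}, {"gripper": 0.1, "linear": [0.11, -0.02, 0], "delta_rot": [0, 0, -0.7]}, {"gripper": 0.1, "linear": [0.13, -0.025, 0], "delta_rot": [0, 0, -0.84]}, {"gripper": 0.1, "linear": [0.145, -0.025, 0], "delta_rot": [0, 0, -0.98]}, {"gripper": 0.1, "linear": [0.145, -0.025, 0], "delta_rot": [0, 0, -1.12]}]}}

```text
clock: 20.9
position: [0.641, -0.3162, 0.2238]
ee_rot: [-0.0, 0.603, 0.797, 0.0]
contact_force: [-0.3, 0.0, -0.0]
width: 0.0385
gripper_force: 0.0
```

Emit:
{"fn": "send_rows", "kwargs": {"increments": [{"gripper": 0.1, "linear": [0, 0, 0], "delta_rot": [0, 0, -0.14]}, {"gripper": 0.1, "linear": [0, 0, 0], "delta_rot": [0, 0, -0.28]}, {"gripper": 0.1, "linear": [0, 0, 0], "delta_rot": [0, 0, -0.42]}, {"gripper": 0.1, "linear": [0, 0, -0.02], "delta_rot": [0, 0, -0.45]}, {"gripper": 0.1, "linear": [0, 0, -0.06], "delta_rot": [0, 0, -0.45]}, {"gripper": 0.1, "linear": [0, 0, -0.07], "delta_rot": [0, 0, -0.45]}, {"gripper": 0.1, "linear": [0, 0, -0.07], "delta_rot": [0, 0, -0.45]}]}}

```text
clock: 21.6
position: [0.6377, -0.3155, 0.1526]
ee_rot: [-0.003, 0.765, 0.645, -0.001]
contact_force: [0.4, -0.5, 0.8]
width: 0.0384
gripper_force: 0.0
```

Run:
```python
from h import *
w=grab('wrist')[0];s=grab('side')[0]
a=cv2.resize(w[140:480],None,fx=.85,fy=.85)
c=cv2.resize(s[215:340,320:510],None,fx=2.4,fy=2.4)
out=np.zeros((600,600,3),np.uint8);out[:289,:544]=a;out[289:589,:456]=c
cv2.imwrite('pics/m5.png',out); print(get_state()['position'])
```

```text
[ 0.63970016 -0.3166321   0.15626443]
```

View pics/m5.png

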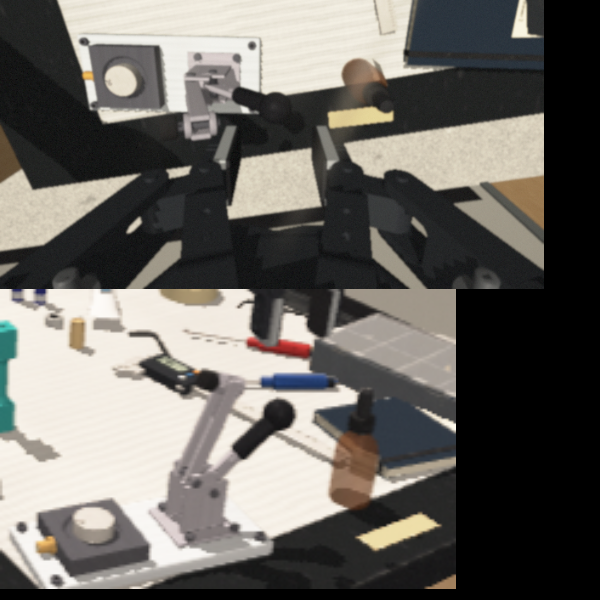

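The disc lies in the nest at (121,80), with the open knob at (275,107) in the top panel.

Run:
```python
from h import *
W=load('wrist')
print('disc',back(W,(121/.85,140+79/.85),.035),'knob',back(W,(275/.85,140+107/.85),.0955))
```

```text
disc [ 0.49487706 -0.2904481   0.035     ] knob [ 0.63679754 -0.31927744  0.0955    ]
```

Emit:
{"fn": "send_rows", "kwargs": {"increments": [{"gripper": 0.1, "linear": [0, 0, -0.03], "delta_rot": [0, 0, 0]}, {"gripper": 0.1, "linear": [0, 0, -0.055], "delta_rot": [0, 0, 0]}, {"gripper": 0.1, "linear": [0, 0, -0.0675], "delta_rot": [0, 0, 0]}, {"gripper": 0.1, "linear": [0, 0, -0.0675], "delta_rot": [0, 0, 0]}]}}

```text
clock: 22.1
position: [0.6398, -0.3166, 0.0898]
ee_rot: [0.001, 0.765, 0.645, 0.0]
contact_force: [-1.0, 0.9, 0.1]
width: 0.0385
gripper_force: 1.0
```

Emit:
{"fn": "send_rows", "kwargs": {"increments": [{"gripper": 0.1, "linear": [-0.008, 0.001, 0.002], "delta_rot": [0, 0, 0]}, {"gripper": 0.1, "linear": [-0.016, 0.003, 0.007], "delta_rot": [0, 0, 0]}, {"gripper": 0.1, "linear": [-0.023, 0.004, 0.012], "delta_rot": [0, 0, 0]}, {"gripper": 0.1, "linear": [-0.029, 0.005, 0.016], "delta_rot": [0, 0, 0]}, {"gripper": 0.1, "linear": [-0.036, 0.006, 0.019], "delta_rot": [0, 0, 0]}, {"gripper": 0.1, "linear": [-0.043, 0.007, 0.022], "delta_rot": [0, 0, 0]}, {"gripper": 0.1, "linear": [-0.049, 0.008, 0.024], "delta_rot": [0, 0, 0]}, {"gripper": 0.1, "linear": [-0.054, 0.009, 0.024], "delta_rot": [0, 0, 0]}]}}

```text
clock: 22.9
position: [0.5848, -0.3076, 0.1132]
ee_rot: [0.001, 0.765, 0.644, 0.0]
contact_force: [2.2, -0.2, 2.3]
width: 0.0386
gripper_force: 1.1
```

Emit:
{"fn": "send_rows", "kwargs": {"increments": [{"gripper": 0.1, "linear": [-0.004, 0.001, 0.001], "delta_rot": [0, 0, 0]}, {"gripper": 0.1, "linear": [-0.008, 0.0015, 0.001], "delta_rot": [0, 0, 0]}, {"gripper": 0.1, "linear": [-0.011, 0.002, 0.001], "delta_rot": [0, 0, 0]}, {"gripper": 0.1, "linear": [-0.013, 0.002, 0.001], "delta_rot": [0, 0, 0]}, {"gripper": 0.1, "linear": [-0.013, 0.002, 0.001], "delta_rot": [0, 0, 0]}]}}

```text
clock: 23.4
position: [0.5737, -0.3051, 0.1123]
ee_rot: [0.001, 0.765, 0.644, 0.001]
contact_force: [6.6, 0.0, -1.5]
width: 0.0385
gripper_force: 3.1
```

Emit:
{"fn": "send_rows", "kwargs": {"increments": [{"gripper": 0.1, "linear": [-0.002, 0, 0], "delta_rot": [0, 0, 0]}, {"gripper": 0.1, "linear": [-0.004, 0.0005, 0], "delta_rot": [0, 0, 0]}, {"gripper": 0.1, "linear": [-0.005, 0.001, 0], "delta_rot": [0, 0, 0]}, {"gripper": 0.1, "linear": [-0.005, 0.001, 0], "delta_rot": [0, 0, 0]}]}}

```text
clock: 23.8
position: [0.5734, -0.305, 0.1124]
ee_rot: [0.005, 0.765, 0.644, 0.004]
contact_force: [15.9, -1.1, -6.5]
width: 0.0383
gripper_force: 7.8
```

Emit:
{"fn": "send_rows", "kwargs": {"increments": [{"gripper": 0.1, "linear": [0.008, -0.001, 0], "delta_rot": [0, 0, 0]}, {"gripper": 0.1, "linear": [0.0153, -0.0025, 0], "delta_rot": [0, 0, 0]}, {"gripper": 0.1, "linear": [0.0153, -0.0025, 0.02], "delta_rot": [0, 0, 0]}, {"gripper": 0.1, "linear": [0.0153, -0.0025, 0.06], "delta_rot": [0, 0, 0]}, {"gripper": -0.3, "linear": [0.0153, -0.0025, 0.105], "delta_rot": [0, 0, 0]}, {"gripper": -0.3, "linear": [0.0153, 0.0275, 0.115], "delta_rot": [0, 0, 0]}, {"gripper": -0.3, "linear": [0.01, 0.0695, 0.115], "delta_rot": [0, 0, 0]}, {"gripper": -0.3, "linear": [0.003, 0.1095, 0.115], "delta_rot": [0, 0, 0]}]}}

```text
clock: 24.6
position: [0.569, -0.1938, 0.2277]
ee_rot: [-0.001, 0.765, 0.644, -0.001]
contact_force: [0.8, 0.1, 0.4]
width: 0.0555
gripper_force: 0.0
```

Run:
```python
from h import *
s=grab('side')[0]
cv2.imwrite('pics/m6.png',cv2.resize(s[210:350,240:450],None,fx=3.5,fy=3.5,interpolation=cv2.INTER_CUBIC));
```

```text
(no output)
```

View pics/m6.png

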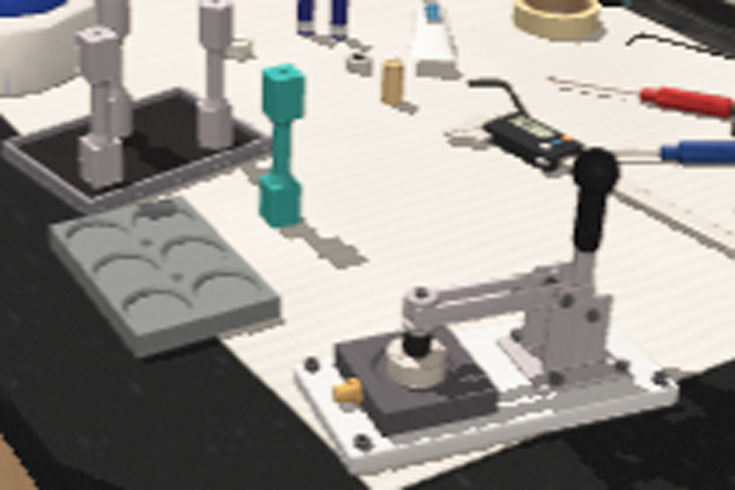

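The clamp is home: knob at side pixel (410.6,258.6) against a predicted (410.5,257.9), and the foot rests on the disc. Now the hex bar goes back.

Emit:
{"fn": "send_rows", "kwargs": {"increments": [{"gripper": -0.3, "linear": [-0.006, 0.045, 0], "delta_rot": [0, 0, -0.05]}, {"gripper": -0.3, "linear": [-0.012, 0.09, 0], "delta_rot": [0, 0, -0.1]}, {"gripper": -0.3, "linear": [-0.018, 0.135, 0], "delta_rot": [0, 0, -0.14]}, {"gripper": -0.3, "linear": [-0.0227, 0.18, 0], "delta_rot": [0, 0, -0.14]}, {"gripper": -0.3, "linear": [-0.0247, 0.2, 0], "delta_rot": [0, 0, -0.14]}, {"gripper": -0.3, "linear": [-0.0247, 0.2, 0], "delta_rot": [0, 0, -0.14]}, {"gripper": -0.3, "linear": [-0.0247, 0.2, -0.04], "delta_rot": [0, 0, -0.14]}, {"gripper": -0.3, "linear": [-0.0247, 0.2, -0.08], "delta_rot": [0, 0, -0.14]}]}}

```text
clock: 25.45
position: [0.546, 0.0042, 0.1479]
ee_rot: [0.001, 0.808, 0.59, 0.001]
contact_force: [0.5, -0.1, -0.5]
width: 0.0554
gripper_force: 0.0
```

Emit:
{"fn": "send_rows", "kwargs": {"increments": [{"gripper": -0.3, "linear": [0, 0, -0.04], "delta_rot": [0, 0, 0]}, {"gripper": -0.3, "linear": [0, 0, -0.07], "delta_rot": [0, 0, 0]}, {"gripper": -0.3, "linear": [0, 0, -0.07], "delta_rot": [0, 0, 0]}, {"gripper": 1, "linear": [0, 0, -0.07], "delta_rot": [0, 0, 0]}, {"gripper": 1, "linear": [0, 0, -0.07], "delta_rot": [0, 0, 0]}, {"gripper": 1, "linear": [0, 0, -0.07], "delta_rot": [0, 0, 0]}, {"gripper": 1, "linear": [0, 0, -0.07], "delta_rot": [0, 0, 0]}, {"gripper": 1, "linear": [0, 0, -0.07], "delta_rot": [0, 0, 0]}], "newtons": 40}}

```text
clock: 26.25
position: [0.5468, 0.0049, 0.0797]
ee_rot: [0.002, 0.808, 0.59, 0.001]
contact_force: [0.4, -0.5, 7.1]
width: 0.0201
gripper_force: 41.8
```

Emit:
{"fn": "send_rows", "kwargs": {"increments": [{"gripper": 1, "linear": [0, 0, 0.03], "delta_rot": [0, 0, 0]}, {"gripper": 1, "linear": [0, 0, 0.075], "delta_rot": [0, 0, 0]}, {"gripper": 1, "linear": [0, 0, 0.12], "delta_rot": [0, 0, 0]}, {"gripper": 1, "linear": [-0.012, -0.025, 0.128], "delta_rot": [0, 0, 0]}, {"gripper": 1, "linear": [-0.03, -0.065, 0.128], "delta_rot": [0, 0, 0]}, {"gripper": 1, "linear": [-0.05, -0.105, 0.128], "delta_rot": [0, 0, 0]}, {"gripper": 1, "linear": [-0.07, -0.14, 0.128], "delta_rot": [0, 0, 0]}, {"gripper": 1, "linear": [-0.088, -0.17, 0.128], "delta_rot": [0, 0, 0]}]}}

```text
clock: 27.05
position: [0.456, -0.166, 0.206]
ee_rot: [0.0, 0.808, 0.589, -0.0]
contact_force: [0.4, -0.5, -1.3]
width: 0.0203
gripper_force: 40.2
```

Emit:
{"fn": "send_rows", "kwargs": {"increments": [{"gripper": 1, "linear": [0, 0, 0], "delta_rot": [0, 0, 0]}, {"gripper": 1, "linear": [0, 0, -0.03], "delta_rot": [0, 0, 0]}, {"gripper": 1, "linear": [0, 0, -0.07], "delta_rot": [0, 0, 0]}, {"gripper": 1, "linear": [0, 0, -0.1], "delta_rot": [0, 0, 0]}, {"gripper": 1, "linear": [0, 0, -0.115], "delta_rot": [0, 0, 0]}, {"gripper": 1, "linear": [0, 0, -0.122], "delta_rot": [0, 0, 0]}, {"gripper": 1, "linear": [0, 0, -0.124], "delta_rot": [0, 0, 0]}, {"gripper": 1, "linear": [0, 0, -0.124], "delta_rot": [0, 0, 0]}]}}

```text
clock: 27.85
position: [0.4559, -0.1632, 0.0833]
ee_rot: [-0.002, 0.808, 0.59, -0.001]
contact_force: [-4.0, 2.7, 9.1]
width: 0.0202
gripper_force: 42.0
```

Emit:
{"fn": "send_rows", "kwargs": {"increments": [{"gripper": -0.3, "linear": [0, 0, 0], "delta_rot": [0, 0, 0]}, {"gripper": -0.3, "linear": [0, 0, 0], "delta_rot": [0, 0, 0]}, {"gripper": -0.3, "linear": [0, 0, 0], "delta_rot": [0, 0, 0]}, {"gripper": -0.3, "linear": [0, 0, 0.04], "delta_rot": [0, 0, 0]}, {"gripper": -0.3, "linear": [0, 0, 0.08], "delta_rot": [0, 0, 0]}, {"gripper": -0.3, "linear": [0, 0.04, 0.096], "delta_rot": [0, 0, 0.14]}, {"gripper": -0.3, "linear": [0, 0.08, 0.096], "delta_rot": [0, 0, 0.28]}, {"gripper": -0.3, "linear": [-0.001, 0.12, 0.096], "delta_rot": [0, 0, 0.38]}]}}

```text
clock: 28.65
position: [0.4572, -0.0438, 0.1789]
ee_rot: [0.001, 0.681, 0.733, 0.001]
contact_force: [0.7, 0.0, -0.3]
width: 0.0556
gripper_force: 0.0
```

Emit:
{"fn": "send_rows", "kwargs": {"increments": [{"gripper": -0.3, "linear": [0, 0.037, 0], "delta_rot": [0, 0, 0]}, {"gripper": -0.3, "linear": [0, 0.037, 0], "delta_rot": [0, 0, 0]}, {"gripper": -0.3, "linear": [0, 0.037, -0.04], "delta_rot": [0, 0, 0]}, {"gripper": -0.3, "linear": [0, 0.037, -0.08], "delta_rot": [0, 0, 0]}, {"gripper": -0.3, "linear": [0, 0.037, -0.1], "delta_rot": [0, 0, 0]}, {"gripper": -0.3, "linear": [0, 0.037, -0.1], "delta_rot": [0, 0, 0]}]}}

```text
clock: 29.25
position: [0.4541, -0.0079, 0.0753]
ee_rot: [-0.003, 0.682, 0.731, -0.002]
contact_force: [-1.1, -0.3, 0.4]
width: 0.0553
gripper_force: 0.0
```

Emit:
{"fn": "send_rows", "kwargs": {"increments": [{"gripper": 1, "linear": [0, 0, 0], "delta_rot": [0, 0, 0]}, {"gripper": 1, "linear": [0, 0, 0], "delta_rot": [0, 0, 0]}, {"gripper": 1, "linear": [0, 0, 0], "delta_rot": [0, 0, 0]}, {"gripper": 1, "linear": [0, 0, 0], "delta_rot": [0, 0, 0]}, {"gripper": 1, "linear": [0, 0, 0], "delta_rot": [0, 0, 0]}, {"gripper": 1, "linear": [0, 0, 0], "delta_rot": [0, 0, 0]}]}}

```text
clock: 29.85
position: [0.4577, -0.0081, 0.0792]
ee_rot: [0.002, 0.682, 0.731, 0.001]
contact_force: [0.9, 0.5, 7.5]
width: 0.0191
gripper_force: 44.1
```

Emit:
{"fn": "send_rows", "kwargs": {"increments": [{"gripper": 1, "linear": [0, 0, 0.03], "delta_rot": [0, 0, 0]}, {"gripper": 1, "linear": [0, 0, 0.05], "delta_rot": [0, 0, 0]}, {"gripper": 1, "linear": [-0.01, -0.03, 0.05], "delta_rot": [0, 0, 0]}, {"gripper": 1, "linear": [-0.025, -0.07, 0.05], "delta_rot": [0, 0, 0]}, {"gripper": 1, "linear": [-0.036, -0.105, 0.05], "delta_rot": [0, 0, 0]}, {"gripper": 1, "linear": [-0.038, -0.113, 0.05], "delta_rot": [0, 0, 0]}, {"gripper": 1, "linear": [-0.038, -0.113, 0.05], "delta_rot": [0, 0, 0]}, {"gripper": 1, "linear": [-0.038, -0.113, 0.03], "delta_rot": [0, 0, 0]}]}}

```text
clock: 30.65
position: [0.4205, -0.121, 0.1095]
ee_rot: [0.003, 0.682, 0.731, 0.001]
contact_force: [0.9, -0.4, -1.5]
width: 0.0189
gripper_force: 42.7
```

Emit:
{"fn": "send_rows", "kwargs": {"increments": [{"gripper": 1, "linear": [0, 0, -0.01], "delta_rot": [0, 0, 0]}, {"gripper": 1, "linear": [0, 0, -0.02], "delta_rot": [0, 0, 0]}, {"gripper": 1, "linear": [0, 0, -0.025], "delta_rot": [0, 0, 0]}, {"gripper": 1, "linear": [0, 0, -0.026], "delta_rot": [0, 0, 0]}, {"gripper": 1, "linear": [0, 0, -0.026], "delta_rot": [0, 0, 0]}]}}

```text
clock: 31.15
position: [0.4177, -0.1198, 0.0827]
ee_rot: [-0.001, 0.682, 0.732, -0.0]
contact_force: [-4.3, 1.4, 9.2]
width: 0.0192
gripper_force: 44.3
```

Emit:
{"fn": "send_rows", "kwargs": {"increments": [{"gripper": -0.3, "linear": [0, 0, 0], "delta_rot": [0, 0, 0]}, {"gripper": -0.3, "linear": [0, 0, 0], "delta_rot": [0, 0, 0]}, {"gripper": -0.3, "linear": [0, 0, 0], "delta_rot": [0, 0, 0]}, {"gripper": -0.3, "linear": [0, 0, 0.04], "delta_rot": [0, 0, 0]}, {"gripper": -0.3, "linear": [0, 0, 0.08], "delta_rot": [0, 0, 0]}, {"gripper": -0.3, "linear": [0.015, 0.035, 0.096], "delta_rot": [0, 0, 0]}, {"gripper": -0.3, "linear": [0.035, 0.075, 0.096], "delta_rot": [0, 0, -0.04]}, {"gripper": -0.3, "linear": [0.055, 0.12, 0.096], "delta_rot": [0, 0, -0.07]}]}}

```text
clock: 31.95
position: [0.4747, -0.0001, 0.1789]
ee_rot: [0.001, 0.708, 0.706, 0.001]
contact_force: [1.1, -1.1, 0.0]
width: 0.0556
gripper_force: 0.0
```

Emit:
{"fn": "send_rows", "kwargs": {"increments": [{"gripper": -0.3, "linear": [0.015, 0.04, 0], "delta_rot": [0, 0, 0]}, {"gripper": -0.3, "linear": [0.02, 0.052, 0], "delta_rot": [0, 0, 0]}, {"gripper": -0.3, "linear": [0.02, 0.052, 0], "delta_rot": [0, 0, 0]}, {"gripper": -0.3, "linear": [0.02, 0.052, -0.04], "delta_rot": [0, 0, 0]}, {"gripper": -0.3, "linear": [0.02, 0.052, -0.08], "delta_rot": [0, 0, 0]}, {"gripper": -0.3, "linear": [0.02, 0.052, -0.1], "delta_rot": [0, 0, 0]}, {"gripper": -0.3, "linear": [0.02, 0.052, -0.1], "delta_rot": [0, 0, 0]}]}}

```text
clock: 32.65
position: [0.49, 0.0498, 0.075]
ee_rot: [-0.003, 0.708, 0.707, -0.003]
contact_force: [-0.5, -0.6, 0.2]
width: 0.0553
gripper_force: 0.0
```

Emit:
{"fn": "send_rows", "kwargs": {"increments": [{"gripper": 1, "linear": [0, 0, 0], "delta_rot": [0, 0, 0]}, {"gripper": 1, "linear": [0, 0, 0], "delta_rot": [0, 0, 0]}, {"gripper": 1, "linear": [0, 0, 0], "delta_rot": [0, 0, 0]}, {"gripper": 1, "linear": [0, 0, 0], "delta_rot": [0, 0, 0]}, {"gripper": 1, "linear": [0, 0, 0], "delta_rot": [0, 0, 0]}, {"gripper": 1, "linear": [0, 0, 0], "delta_rot": [0, 0, 0]}]}}

```text
clock: 33.25
position: [0.4945, 0.0511, 0.0793]
ee_rot: [0.001, 0.707, 0.707, 0.001]
contact_force: [-0.5, -0.6, 6.1]
width: 0.0229
gripper_force: 39.5
```

Emit:
{"fn": "send_rows", "kwargs": {"increments": [{"gripper": 1, "linear": [0, 0, 0.03], "delta_rot": [0, 0, 0]}, {"gripper": 1, "linear": [0, 0, 0.05], "delta_rot": [0, 0, 0]}, {"gripper": 1, "linear": [-0.008, -0.035, 0.05], "delta_rot": [0, 0, 0]}, {"gripper": 1, "linear": [-0.018, -0.075, 0.05], "delta_rot": [0, 0, 0]}, {"gripper": 1, "linear": [-0.027, -0.11, 0.05], "delta_rot": [0, 0, 0]}, {"gripper": 1, "linear": [-0.031, -0.13, 0.05], "delta_rot": [0, 0, 0]}, {"gripper": 1, "linear": [-0.031, -0.134, 0.05], "delta_rot": [0, 0, 0]}, {"gripper": 1, "linear": [-0.031, -0.134, 0.03], "delta_rot": [0, 0, 0]}]}}

```text
clock: 34.05
position: [0.4647, -0.0838, 0.1098]
ee_rot: [0.003, 0.708, 0.706, 0.002]
contact_force: [0.9, 0.0, -2.2]
width: 0.0228
gripper_force: 39.6
```

Emit:
{"fn": "send_rows", "kwargs": {"increments": [{"gripper": 1, "linear": [0, 0, -0.01], "delta_rot": [0, 0, 0]}, {"gripper": 1, "linear": [0, 0, -0.02], "delta_rot": [0, 0, 0]}, {"gripper": 1, "linear": [0, 0, -0.025], "delta_rot": [0, 0, 0]}, {"gripper": 1, "linear": [0, 0, -0.026], "delta_rot": [0, 0, 0]}, {"gripper": 1, "linear": [0, 0, -0.026], "delta_rot": [0, 0, 0]}]}}

```text
clock: 34.55
position: [0.4613, -0.082, 0.0825]
ee_rot: [-0.001, 0.707, 0.708, -0.001]
contact_force: [-3.6, -0.4, 7.0]
width: 0.0226
gripper_force: 40.2
```

Emit:
{"fn": "send_rows", "kwargs": {"increments": [{"gripper": -0.3, "linear": [0, 0, 0], "delta_rot": [0, 0, 0]}, {"gripper": -0.3, "linear": [0, 0, 0], "delta_rot": [0, 0, 0]}, {"gripper": -0.3, "linear": [0, 0, 0], "delta_rot": [0, 0, 0]}, {"gripper": -0.3, "linear": [0, 0, 0.04], "delta_rot": [0, 0, 0]}, {"gripper": -0.3, "linear": [0, 0, 0.09], "delta_rot": [0, 0, 0]}, {"gripper": -0.3, "linear": [0, -0.03, 0.14], "delta_rot": [0, 0, 0]}, {"gripper": -0.3, "linear": [0, -0.075, 0.15], "delta_rot": [0, 0, 0]}, {"gripper": -0.3, "linear": [-0.01, -0.11, 0.15], "delta_rot": [0, 0, 0]}]}}

```text
clock: 35.35
position: [0.4552, -0.1956, 0.2355]
ee_rot: [0.005, 0.707, 0.708, 0.001]
contact_force: [0.1, -0.1, -0.7]
width: 0.0559
gripper_force: 0.0
```

Run:
```python
from h import *
w=grab('wrist')[0];s=grab('side')[0]
a=cv2.resize(w[:330],None,fx=.9,fy=.9)
c=cv2.resize(s[215:345,240:450],None,fx=2.3,fy=2.3)
out=np.zeros((600,600,3),np.uint8);out[:297,:576]=a;out[297:596,:483]=c[:299]
cv2.imwrite('pics/m7.png',out); print(get_state()['position'])
```

```text
[ 0.45231836 -0.1970552   0.23263076]
```

View pics/m7.png

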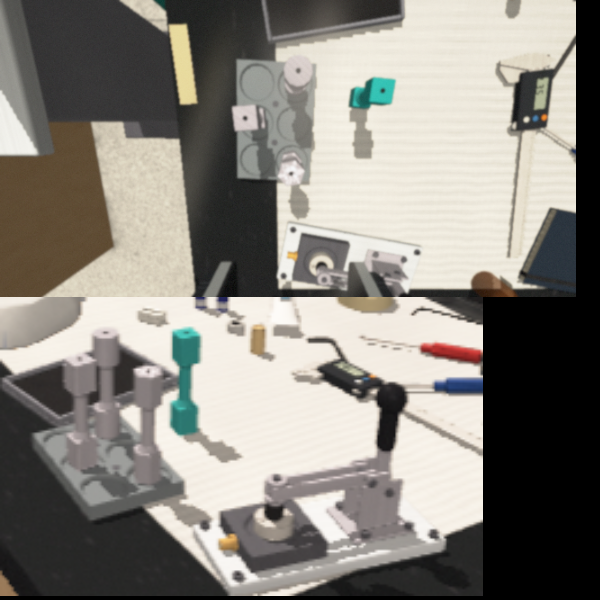

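All three bars stand upright in their own pockets: round at (298,70), square at (247,117), hex at (291,172). The disc is clamped with the handle upright, so I'll check the numbers, settle and hand in.

Emit:
{"fn": "send_rows", "kwargs": {"increments": [{"gripper": -0.3, "linear": [0, 0, 0.02], "delta_rot": [0, 0, 0]}, {"gripper": -0.3, "linear": [0, 0, 0.02], "delta_rot": [0, 0, 0]}, {"gripper": -0.3, "linear": [0, 0, 0.02], "delta_rot": [0, 0, 0]}, {"gripper": -0.3, "linear": [0, 0, 0.02], "delta_rot": [0, 0, 0]}]}}

```text
clock: 35.85
position: [0.452, -0.1918, 0.2509]
ee_rot: [-0.001, 0.707, 0.707, -0.0]
contact_force: [-0.0, -0.1, -0.5]
width: 0.0556
gripper_force: 0.0
```

Run:
```python
from h import *
W=load('wrist')
for n,uv in [('round',(298,70)),('sq',(247,117)),('hex',(291,173))]: print(n,back(W,np.array(uv)/.9,.11).round(4))
print('start .4624,-.0834 | .4184,-.1208 | .4567,-.1649')
print(sign_off())
```

```text
round [ 0.4612 -0.0823  0.11  ]
sq [ 0.4191 -0.118   0.11  ]
hex [ 0.4557 -0.1646  0.11  ]
start .4624,-.0834 | .4184,-.1208 | .4567,-.1649
the job is handed in; nothing more can be done
None
```

I've handed the job in; no verdict came back. The disc is flat in the nest with the clamp handle home, and all three bars stand upright in their own pockets, each measured within about 3 mm of where it started.

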